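Load the amber filter and hold the flip mirror at its mark

ROBOT

A 7-joint arm with a two-finger parallel gripper is mounted at the origin on the work surface. World frame = base frame: x ahead of the robot, y to its left, z up, the work surface at z = 0. Lengths are in m, angles in rad, forces in N, time in s.
With the tool pointing down it reaches from about 0.4 to 0.875 m from the base axis. Payload 19.3 kg.
Tool frame: the origin (TCP) lies on the centre line of the jaws, within the pads' length; the fingertips stand 14 mm ahead of it and the grasp point (between the pads) lies 5 mm behind it; y points along the fingers, x is the direction in which the jaws open and shut, and the axes are right-handed (so a half turn about y gives the same grasp; the last joint's range is limited). The gripper opens to 85 mm and grips with 20 to 120 N. Pads are 22 mm wide; open, the fingers measure 114 mm over their backs; the gripper's body (76 mm by 85 mm) begins 54 mm behind the grasp point. The pads swing forward as they close: fully open they stand 13 mm farther back than shut.
Start: joints at [-1.171, 0.521, -0.036, 1.599, 0.021, 1.021, -0.113], TCP at [0.283, 0.557, 0.245] pointing down, gripper open.
Joint ranges: [-2.91, 2.91], [-0.3, 2.13], [-1.5, 1.42], [0.17, 2.43], [-1.26, 4.41], [0.16, 1.93], [-2.52, 2.52]. Speed limits (rad/s): [1.89, 1.89, 2.39, 2.39, 3.01, 3.01, 3.01].

INTERFACE

Orientations are given as [roll, pitch, yaw] about the fixed x, y, z axes, in that order (R = Rz(yaw) Ry(pitch) Rx(roll)).
In Python, from workcell import monitor, grab_frame, workorder gives the robot as it stands.
- The arm moves only by the tool drive_tool, never from a script. Its argument "steps" is one flat list of numbers, 5 for each row, row after row: the finger opening in mm, from 0 to 85.4, then the shift along the world's x, y, z in mm, then the turn about the world's z in degrees. In form: [fingers, tx, ty, tz, twist, fingers, tx, ty, tz, twist, ...]. A call has exactly 5 rows; each row shifts and turns the commanded pose from where the row before left it; what a row does not reach is not made up. A row lasts 1/12 s, in which the tool goes at most 41.7 mm and 7.16 degrees, less where a joint would pass 70% of its speed; a pose out of reach is approached as far as the arm can. A call is refused whole if a number of a shift passes 41.7 or a number of a turn 7.16, either way. A call with a gripper value outside its range is refused whole. The fingers move at their own pace and stop on an object; "grip_force" is the grip in N (left out, the last holds). Time passes only in rows, so rows that do not move let the fingers close, or fill a call up. It gives the time, the measured TCP pose, the force and the opening at its end, in the units of the state.
- monitor.observe(): the state, without advancing time (a new reading comes with each control period).
- grab_frame(name): name is "scene" or "top" or "wrist"; returns a dict with "frame" (480x640x3 uint8, red, green, blue), "vertical_fov" (degrees; the focal length in pixels is half the picture's height over the tangent of half this angle, whatever the lens; pixels are square), "cx", "cy" (the principal point, pixels), "xyz" and "orientation" of the camera in the world. Camera axes: x right, y down, z forward; pixel columns grow to the right and rows downward; lengths in m; the calibration is good to about 2 mm. A picture is of the moment at which its call begins. There is no depth.
- workorder.job_done(): hands the job in, once; it reports no verdict.
The state is a dict: "clock": time; "qpos": joint angles; "qd": joint speeds; "joint_efforts": joint torques, N m; "position": TCP position; "tool_rot": TCP orientation; "force": force on the tool from outside, world axes, zero at the start; "moment": the same for the moment, N m; "grip_width": finger opening in m.
Only numpy, scipy, OpenCV 4.12 (cv2) and the standard library are available. Lean on these libraries where they do the work, as an engineer would, in place of code of your own. Each camera call takes 0.05 s, during which the arm holds its last target. There are 200 camera calls.

TASK

Put the amber (orange) filter into the beam: take it out of the wooden rack, slide it fully home, upright, into the blue slotted holder and let go of it. Then lift the hinged mirror by its yellow bar until the bar is level with the red ball of the angle pointer, and finish with the gripper still holding the mirror there, as it falls back if released. Leave the pointer as it is set, and the other filters and everything else on the bench where they are.

Things in the scene. Friction and masses are not known exactly. Their poses are not given: they have to be found in the camera images.
- amber_filter: filter slide to load: aluminium frame 10 mm thick (its x), 50 mm wide (y), 60 mm tall, orange glass; on top an orange grip tab 10 mm thick, 26 mm wide, 30 mm tall (90 mm tall in all, about 60 g). Stands upright in one of the rack's three slots. Origin: centre of its underside; z up. Faces alike: a half turn about z makes no difference
- green_filter: the same filter slide with green glass and tab, in another slot of the rack, to be left there; origin and axes as for the amber one
- blue_filter: the same filter slide with blue glass and tab, in another slot of the rack, to be left there; origin and axes as for the amber one
- rack: fixed wooden storage block 175 mm (x) by 75 mm (y) by 35 mm high with three slots 55 mm apart along its x, 25 mm deep (slot floors 10 mm above the bench), 13 mm by 53 mm; a filter stands in each, its thickness along the rack's x, in any order of colours. Origin: centre of its underside
- holder: fixed blue holder, base 70 (x) by 85 (y) mm, origin: centre of underside. Its slot, open at the top, is 12.5 mm along x (slide's thickness) by 53 mm along y (slide's width); slot floor 10 mm, slot mouth 55 mm above the bench, flared lead-in up to 65 mm. Open between its two grooved side posts. With the slide home the tab's top is 100 mm above the bench
- holder_floor (a point): centre of the holder's slot floor, 10 mm above the bench; axes as the holder's
- mirror: hinged flap: mirror plate between two black side arms, a yellow bar across their free ends. Lies level at the start (its lower stop), rises to 1.4 rad, nearly free, about 0.3 kg, falls back if let go (1 to 2 N at the bar). Origin: middle of the level hinge axis; x points from bar to hinge, y along the hinge; raising turns it positively about y. The plate ends 60 mm short of the bar
- mirror_bar (a point): middle of the yellow grip bar, on its axis: round, 10 mm thick, parallel to the hinge axis and 160 mm from it, 72 mm free between the side arms; 70 mm above the bench at the start, only bench below it. It may turn between the fingers, so the gripper may keep pointing down while it follows the arc
- mirror_hinge (a point): middle of the mirror's hinge axis (70 mm above the bench); axes as the mirror's
- pointer_ball (a point): centre of the red ball, 18 mm across, on the tip of the red angle pointer, which turns about the same hinge axis, 95 mm to the mirror's right (-y), stiffly set 0.5 to 1.0 rad above level, different each time. The ball too is 160 mm from the hinge axis: at the right angle the yellow bar's axis, prolonged, runs through the ball. x points from ball to hinge axis
- cleaner: small bottle of lens cleaner, 48 mm across, 110 mm tall, a bystander; origin: centre of its underside
- lens_post: lens in a black mount on a short post, about 52 mm across and 116 mm tall, a bystander; origin: centre of its foot
- driver: black screwdriver lying on the bench at the right, a bystander
- lens_tube: black lens tube, 31 mm across, 40 mm tall, a bystander; origin: centre of its underside
- component_box: grey component box 90 by 60 by 35 mm, a bystander; origin: centre of its underside
There are look-alikes about, which are no part of the job. Leave any pink or purple look-alike of the amber_filter alone.

How it is judged:
On the way, in this order (a step that is already met when the one before it is completed fails the run):
1. the amber filter stands fully home in the holder and is let go (horizontal distance between amber_filter and holder_floor below 0.004 m and z of amber_filter in the frame of holder_floor below 0.004 m and angle between amber_filter's own z axis and vertical below 0.1 rad and angle between the x axis of amber_filter and the x axis of holder, either way round below 0.12 rad and contact force between the fingers and amber_filter below 0.1 N), for 0.2 s.
2. the mirror is raised to the pointer's angle and held there by the fingers (angle between the x axis of mirror and the x axis of pointer_ball, either way round below 0.07 rad and angular speed of mirror below 0.1 rad/s and contact force between the fingers and mirror above 0.7 N), for 0.3 s.
At the end, for the whole second after the job is handed in: The amber filter stands released, upright and in line in the holder, its underside within 4 mm of the slot floor and its centre; the mirror is at the pointer's angle within 0.07 rad (11 mm at the bar), at rest, held up by the fingers (over 0.7 N) (all of step 1 and all of step 2); the arm keeps its last pose, push and grip.
It fails at once if another filter, or anything else loose on the bench, is moved more than 25 mm (distance of any of green_filter, blue_filter, cleaner, lens_post, driver, lens_tube, component_box from where it was at the start of the episode above 0.025 m).
It fails at once if the angle pointer is moved (its ball by more than 8 mm) (distance of pointer_ball from where it was at the start of the episode above 0.008 m).
It also fails if it takes over 64 s, if anything falls off the work surface, if the arm or the gripper's body presses on something with over 40 N, if the wrist force passes 120 N, or if a joint passes its speed limit or range.

## Working session

There is one attempt and no reset: what is moved stays moved. The work goes in short steps, Python scripts to look and compute and a tool call to move; the robot and the scene stay as the last step left them, time stands still between calls to the robot, and variables do not carry over. Pictures are saved under pics/ and viewed, about 8 in all and at most 12, crops included, and the job is handed in when it is done.

Besides the shell and the picture viewer there is one more tool, called after "Call:" by a JSON object that holds its "method" and its "body", one argument or row to a line. drive_tool: Moves the arm, as the interface text tells. Its arguments: {"type":"object","properties":{"steps":{"type":"array"},"grip_force":{"type":"number"}},"required":["steps"]}

```bash
mkdir -p pics; cat > h.py <<'E'
import numpy as np,cv2
from scipy.spatial.transform import Rotation as R
from workcell import monitor, grab_frame, workorder
def grab(n):
    f=grab_frame(n); cv2.imwrite(f'pics/raw_{n}.png',f['frame'][:,:,::-1]); return f
def cam(f):
    o=np.array(f['orientation'],float)
    M=R.from_euler('xyz',o).as_matrix() if o.shape==(3,) else (o if o.shape==(3,3) else R.from_quat(o).as_matrix())
    return np.array(f['xyz']),M,240/np.tan(np.radians(f['vertical_fov'])/2),f['cx'],f['cy']
def ray(f,u,v):
    c,M,F,cx,cy=cam(f); d=M@np.array([(u-cx)/F,(v-cy)/F,1]); return c,d/np.linalg.norm(d)
def onz(f,u,v,z):
    c,d=ray(f,u,v); return c+d*(z-c[2])/d[2]
def proj(f,p):
    c,M,F,cx,cy=cam(f); q=M.T@(np.array(p)-c); return np.array([cx+F*q[0]/q[2],cy+F*q[1]/q[2]])
def tri(*rs):
    A=sum(np.eye(3)-np.outer(d,d) for c,d in rs); b=sum((np.eye(3)-np.outer(d,d))@c for c,d in rs)
    p=np.linalg.solve(A,b); return p,[np.linalg.norm(np.cross(p-c,d)) for c,d in rs]
E
python3 - <<'E'
from h import *
np.set_printoptions(precision=4,suppress=True)
for n in("scene","top","wrist"):
    f=grab(n); print({k:v for k,v in f.items() if k!='frame'})
    np.save(f'{n}0.npy',f,allow_pickle=True)
print(monitor.observe())
E
```

```text
{'vertical_fov': 51.110444851012254, 'cx': 320.89047481777476, 'cy': 238.91427576970455, 'xyz': array([1.1939, 0.4435, 1.1586]), 'orientation': array([-2.5123, -0.0022,  2.2227])}
{'vertical_fov': 42.471853268264496, 'cx': 312.9585884351272, 'cy': 242.4785701772904, 'xyz': array([ 0.4127, -0.0483,  1.5766]), 'orientation': array([-3.0354,  0.0219, -1.5573])}
{'vertical_fov': 58.703933075588594, 'cx': 318.98652512435484, 'cy': 237.34531956886258, 'xyz': array([0.2245, 0.588 , 0.3742]), 'orientation': array([2.8769, 0.0011, 1.1011])}
{'clock': 0.15, 'qpos': array([-1.1712,  0.5219, -0.0363,  1.5999,  0.0212,  1.0211, -0.1128]), 'qd': array([ 0.0008, -0.0016, -0.0007, -0.0037, -0.0004,  0.0009,  0.0008]), 'joint_efforts': array([  0.0021, -92.74  ,   1.9806, -37.0052,   0.0179,   0.0064,
        -0.0001]), 'position': array([0.2828, 0.5571, 0.2449]), 'tool_rot': array([-1.5708,  0.0009,  1.101 ]), 'force': array([-0.4286,  0.2718, -0.8436]), 'moment': array([-0.0501, -0.0031, -0.0243]), 'grip_width': 0.0853669916870747}
```

View pics/raw_scene.png

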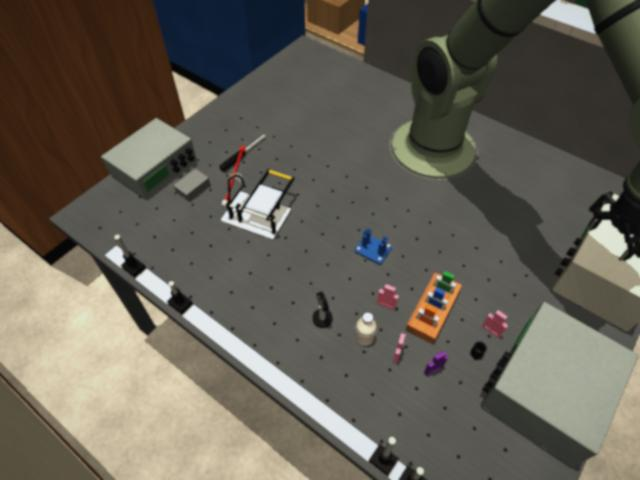

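View pics/raw_top.png

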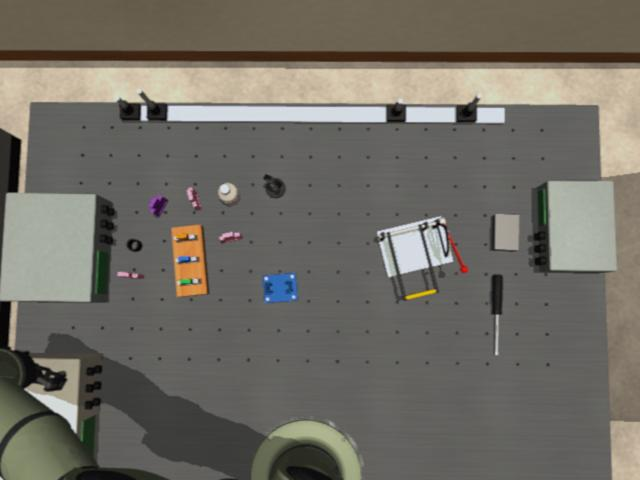

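The scene view shows the rack with amber in the slot farthest from the robot (scene ~(428,315), top ~(186,237)). The holder is at top (280,288), the mirror's bar at top (421,295) and the red ball at top (464,269). Next I'll measure both views with masks.

```bash
python3 - <<'E'
from h import *
np.set_printoptions(precision=4,suppress=True)
S=np.load('scene0.npy',allow_pickle=True).item();T=np.load('top0.npy',allow_pickle=True).item()
def blobs(f,lo,hi,roi,mn=12):
    h=cv2.cvtColor(f['frame'],cv2.COLOR_RGB2HSV); m=cv2.inRange(h,lo,hi); k=np.zeros_like(m); x0,y0,x1,y1=roi; k[y0:y1,x0:x1]=1; m*=k
    n,l,s,c=cv2.connectedComponentsWithStats(m)
    return [(c[i],s[i,4],cv2.minAreaRect(np.argwhere(l==i)[:,::-1].astype(np.float32))) for i in range(1,n) if s[i,4]>=mn]
Rt=(160,215,215,305);Rs=(400,260,480,345)
for nm,f,roi in(('top',T,Rt),('sc',S,Rs)):
    for col,lo,hi in(('orange',(5,120,90),(20,255,255)),('green',(45,100,50),(80,255,255)),('blue',(100,120,60),(130,255,255))):
        for b in blobs(f,lo,hi,roi): print(nm,col,b[0],b[1],np.round(b[2][0],1),np.round(b[2][1],1),round(b[2][2],1))
for nm,f,roi in(('top',T,(250,265,310,310)),('sc',S,(350,220,400,270))):
    for b in blobs(f,(95,120,50),(130,255,255),roi): print(nm,'holder',b[0],b[1],b[2])
for nm,f,roi in(('top',T,(380,210,490,310)),('sc',S,(215,130,310,240))):
    for b in blobs(f,(20,130,100),(35,255,255),roi): print(nm,'yel',b[0],b[1],b[2])
    for b in blobs(f,(0,150,90),(5,255,255),roi)+blobs(f,(174,150,90),(180,255,255),roi): print(nm,'red',b[0],b[1],b[2])
for nm,u,v,z in(('amber',186,237,.1),('rack',189,260,.035),('holder',280,288,.01),('bar',421,295,.07),('ball',464,269,.17)): print(nm,onz(T,u,v,z))
a=cv2.resize(T['frame'][215:310,160:310],None,fx=4,fy=4,interpolation=2); b=cv2.resize(T['frame'][205:315,365:485],None,fx=4,fy=4,interpolation=2)
c=np.zeros((600,800,3),np.uint8); 
a=cv2.resize(a,(400,253)); c[:253,:400]=a; c[:366,400:]=cv2.resize(b,(400,366))
s=cv2.resize(S['frame'][130:240,215:310],(380,440),interpolation=2); c[160+0:600,:0]=0; s2=cv2.resize(S['frame'][225:345,350:480],(360,332),interpolation=2); c[260:592,:360]=s2; c[370:600,450:650]=cv2.resize(s,(200,230))
cv2.imwrite('pics/c1.png',c[:,:,::-1])
E
```

```text
top orange [189.4517 260.175 ] 1760 [189.  260.4] [70.1 30.9] 85.2
top green [185.58 281.08] 50 [185.5 281. ] [ 4. 11.] 90.0
top blue [183.6038 258.9057] 53 [183.5 259. ] [ 4. 11.] 90.0
sc orange [431.6796 311.4256] 1264 [434.1 305.3] [32.6 61.3] 26.6
sc green [447.2967 276.5055] 91 [447.  276.9] [11.2  9.2] 23.2
sc green [443.3509 286.5088] 57 [443.2 286.6] [12.5  4.5] 26.6
sc blue [438.7662 293.026 ] 77 [438.8 293.1] [8.5 9.2] 18.4
sc blue [434.7708 302.4583] 48 [435.  302.5] [12.1  3.6] 26.6
top holder [279.804  287.5718] 857 ((279.694091796875, 287.5235290527344), (27.380653381347656, 33.36297607421875), 85.60128784179688)
sc holder [372.8744 247.2389] 653 ((374.2000427246094, 246.10003662109375), (31.752164840698242, 26.832815170288086), 26.56505012512207)
top yel [420.3857 293.85  ] 140 ((420.56976318359375, 293.7928771972656), (4.400789737701416, 31.778335571289062), 76.60750579833984)
top red [458.5285 257.6341] 123 ((456.7000427246094, 254.90000915527344), (38.013153076171875, 6.7082037925720215), 63.43495178222656)
sc yel [279.6289 174.4845] 97 ((279.5089111328125, 174.47152709960938), (24.040964126586914, 4.056540012359619), 17.35402488708496)
sc red [238.8137 157.549 ] 102 ((238.8112335205078, 159.08299255371094), (5.346500396728516, 27.441072463989258), 14.931416511535645)
sc red [230.9655 182.2069] 29 ((230.7941131591797, 182.3235321044922), (3.152963161468506, 9.45888900756836), 14.03624439239502)
sc red [227.0625 195.8125] 16 ((227.0, 196.0), (6.0, 2.0), 90.0)
amber [0.5796 0.2934 0.1   ]
rack [0.5288 0.2988 0.035 ]
holder [0.4623 0.0703 0.01  ]
bar [ 0.4479 -0.2766  0.07  ]
ball [ 0.5056 -0.359   0.17  ]
```

View pics/c1.png

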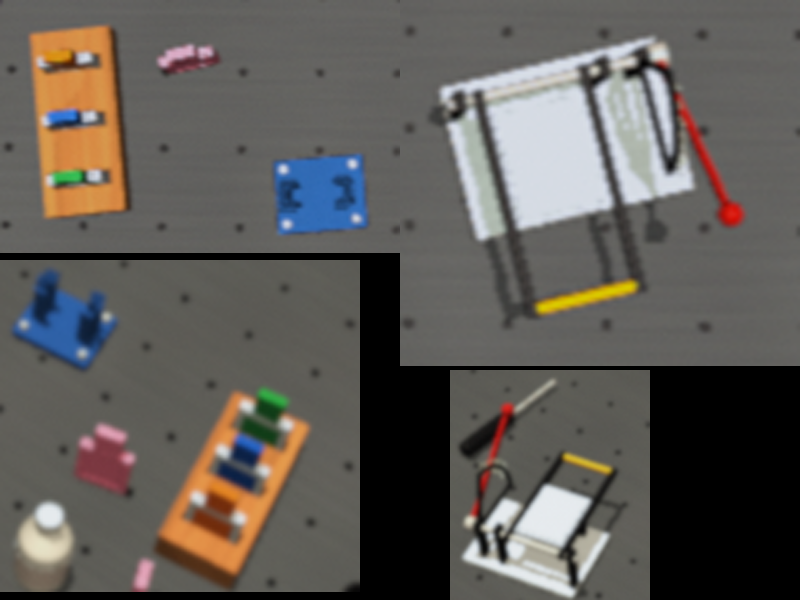

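Call:
{"method": "drive_tool", "body": {
  "steps": [85,25,-25,0,-6,85,25,-25,0,-6,85,25,-25,0,-6,85,25,-25,0,-6,85,25,-25,0,-6]
}}

```text
clock: 0.57
position: [0.4089, 0.4308, 0.2452]
tool_rot: [-1.571, 0.0, 0.572]
force: [0.2, 0.8, -0.6]
grip_width: 0.0848
```

Call:
{"method": "drive_tool", "body": {
  "steps": [50,25,-25,0,-6,50,25,-25,0,-6,50,25,-25,0,-6,50,25,-25,0,-6,50,25,-25,0,-6]
}}

```text
clock: 0.98
position: [0.5339, 0.3059, 0.2453]
tool_rot: [-1.571, 0.0, 0.049]
force: [0.5, 0.7, -0.3]
grip_width: 0.0499
```

Call:
{"method": "drive_tool", "body": {
  "steps": [35,23,-15,0,-3,35,0,0,0,0,35,0,0,0,0,35,0,0,0,0,35,0,0,0,0]
}}

```text
clock: 1.4
position: [0.5551, 0.2932, 0.2452]
tool_rot: [-1.57, 0.001, 0.003]
force: [-0.6, 0.0, 0.5]
grip_width: 0.0349
```

```bash
python3 - <<'E'
from h import *
s=monitor.observe(); print(s['clock'],s['position'],s['tool_rot'],s['qpos'],s['grip_width'])
f=grab('wrist'); np.save('w1.npy',f,allow_pickle=True); print(f['xyz'],f['orientation'])
E
```

```text
1.4 [0.55514005 0.29321553 0.24515324] [-1.57049663e+00  6.40609186e-04  3.37413692e-03] [-0.76821262  0.54257093  0.2830698   1.60372774 -0.17074196  1.0200432
 -0.43065325] 0.03487250832453857
[0.55555799 0.3602247  0.37455793] [2.87720288e+00 6.49069055e-04 3.42371364e-03]
```

View pics/raw_wrist.png

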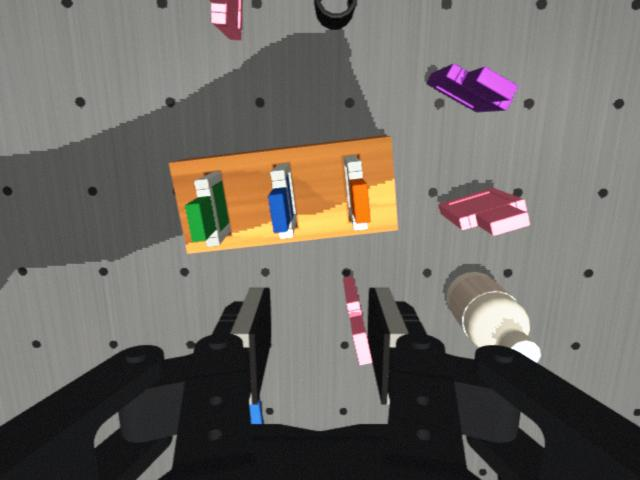

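The wrist view shows the rack with green (203,222), blue (280,210) and amber (360,200). The cleaner (500,310) and a pink look-alike (357,320) stand clear of it. I'll measure here, then step sideways for a second view.

```bash
cat >> h.py <<'E'
def amber(f,roi,lo=(5,200,200),hi=(14,255,255),mn=30):
    h=cv2.cvtColor(f['frame'],cv2.COLOR_RGB2HSV); m=cv2.inRange(h,lo,hi); k=np.zeros_like(m); x0,y0,x1,y1=roi; k[y0:y1,x0:x1]=1; m*=k
    n,l,s,c=cv2.connectedComponentsWithStats(m)
    return [(s[i,4],cv2.minAreaRect(np.argwhere(l==i)[:,::-1].astype(np.float32))) for i in range(1,n) if s[i,4]>=mn]
E
python3 - <<'E'
from h import *
np.set_printoptions(precision=4,suppress=True)
f=np.load('w1.npy',allow_pickle=True).item()
P=np.array([onz(f,*p,.035) for p in((170,163),(391,137),(398,230),(187,254))]); print(P, P.mean(0))
for a,b in((0,1),(3,2)): d=P[b]-P[a]; print(np.linalg.norm(d),np.arctan2(d[1],d[0]))
h=cv2.cvtColor(f['frame'],cv2.COLOR_RGB2HSV)
for p in((360,190),(356,205),(364,215),(380,160),(380,220),(330,170)): print(p,f['frame'][p[1],p[0]],h[p[1],p[0]])
S=np.load('scene0.npy',allow_pickle=True).item();T=np.load('top0.npy',allow_pickle=True).item()
print('bar',tri(ray(T,420.57,293.8),ray(S,279.5,174.5)),'ball',tri(ray(T,464,269),ray(S,243,150)))
c=cv2.resize(f['frame'][130:260,310:420],(660,780)[:2],interpolation=cv2.INTER_CUBIC)[:600]
cv2.imwrite('pics/c2.png',cv2.resize(f['frame'][140:245,330:410],(457,600),interpolation=cv2.INTER_CUBIC)[:,:,::-1])
E
```

```text
[[0.4381 0.3285 0.035 ]
 [0.6112 0.3491 0.035 ]
 [0.6205 0.2748 0.035 ]
 [0.4457 0.2535 0.035 ]] [0.5289 0.3015 0.035 ]
0.1742505978193213 0.11812200350864827
0.1760162958979305 0.12101861225730319
(360, 190) [251 136  20] [ 15 235 251]
(356, 205) [250 131  15] [ 15 240 250]
(364, 215) [250 130  16] [ 15 239 250]
(380, 160) [212 133  61] [ 14 182 212]
(380, 220) [254 217 102] [ 23 153 254]
(330, 170) [218 139  63] [ 15 181 218]
bar (array([ 0.4505, -0.2751,  0.0714]), [np.float64(0.00036219002619805135), np.float64(0.00036219002619809813)]) ball (array([ 0.5046, -0.3586,  0.1633]), [np.float64(0.002317449716802921), np.float64(0.002317449716802819)])
```

View pics/c2.png

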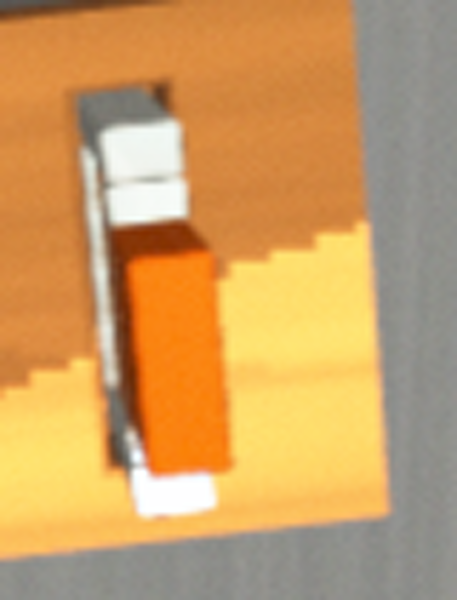

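Call:
{"method": "drive_tool", "body": {
  "steps": [35,15,30,0,0,35,0,30,0,0,35,0,0,0,0,35,0,0,0,0,35,0,0,0,0]
}}

```text
clock: 1.87
position: [0.5705, 0.3524, 0.2452]
tool_rot: [-1.571, 0.0, 0.002]
force: [-0.1, -1.2, 0.3]
grip_width: 0.0349
```

```bash
python3 - <<'E'
from h import *
f=grab('wrist'); np.save('w2.npy',f,allow_pickle=True); print(f['xyz'],f['orientation'],monitor.observe()['position'])
h=cv2.cvtColor(f['frame'],cv2.COLOR_RGB2HSV)
cv2.imwrite('pics/c3.png',f['frame'][:,:,::-1])
E
```

```text
[0.57088562 0.41950046 0.37454811] [2.87648242e+00 2.38539342e-04 2.52422888e-03] [0.5707261  0.35183862 0.24538638]
```

View pics/c3.png

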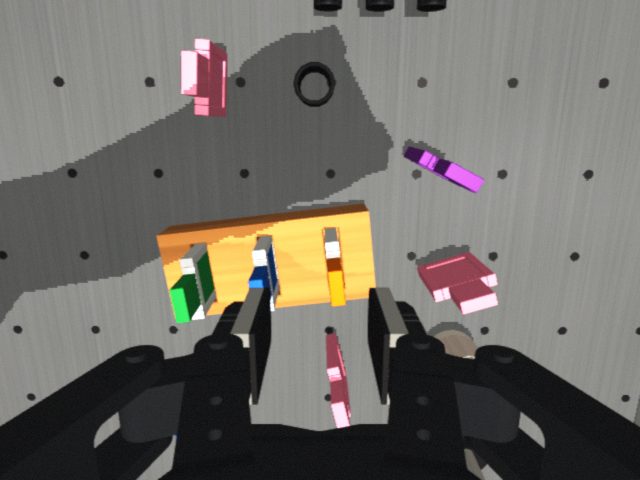

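The crop shows amber's tab top with corners at about (352,185), (366,184), (371,222) and (357,223). In the second view the tab is near (336,280), with the rack fully in sight. Now triangulating.

```bash
python3 - <<'E'
from h import *
np.set_printoptions(precision=4,suppress=True)
f=np.load('w1.npy',allow_pickle=True).item();g=np.load('w2.npy',allow_pickle=True).item()
for q,roi in((f,(345,175,378,230)),(g,(318,240,355,312))):
    h=cv2.cvtColor(q['frame'],cv2.COLOR_RGB2HSV); 
    for lo in((5,215,225),(5,225,225)):
        for b in amber(q,roi,lo,(25,255,255)): print(lo,b)
T=g['frame']
for v in range(250,308,8): print(v,[tuple(int(a) for a in T[v,u]) for u in range(322,352,4)])
C1=np.array([(352.4,184.6),(366.4,183.8),(370.6,222),(356.6,222.8)])
P=np.array([onz(f,*p,.1) for p in C1]);print(P,P.mean(0))
for a,b in((0,3),(1,2)): d=P[a]-P[b]; print(np.linalg.norm(d),np.arctan2(-d[0],d[1]))
E
```

```text
(5, 215, 225) (np.int32(523), ((361.025390625, 202.85533142089844), (37.33345413208008, 14.320656776428223), 85.91438293457031))
(5, 225, 225) (np.int32(508), ((360.9999694824219, 203.0), (37.41339874267578, 13.731513977050781), 84.2894058227539))
(5, 215, 225) (np.int32(434), ((336.3231506347656, 287.4085388183594), (33.792049407958984, 14.466531753540039), 83.6598129272461))
(5, 225, 225) (np.int32(39), ((338.8731994628906, 277.310302734375), (22.022716522216797, 10.035093307495117), 50.52753829956055))
(5, 225, 225) (np.int32(78), ((337.3918762207031, 297.85137939453125), (12.329923629760742, 12.329923629760742), 80.53767395019531))
250 [(254, 218, 106), (249, 246, 246), (252, 254, 254), (254, 254, 254), (237, 234, 227), (253, 203, 97), (254, 219, 109), (254, 215, 104)]
258 [(254, 226, 112), (214, 167, 128), (182, 133, 102), (154, 88, 58), (149, 74, 33), (249, 184, 86), (254, 226, 112), (254, 223, 111)]
266 [(254, 229, 117), (230, 147, 72), (140, 57, 12), (144, 58, 9), (143, 56, 13), (232, 149, 69), (254, 226, 111), (254, 227, 112)]
274 [(254, 212, 103), (251, 186, 87), (254, 219, 30), (254, 221, 33), (254, 222, 37), (245, 153, 38), (254, 204, 100), (254, 204, 98)]
282 [(254, 222, 109), (254, 218, 107), (254, 210, 32), (254, 218, 35), (254, 221, 41), (254, 192, 22), (254, 221, 108), (254, 225, 112)]
290 [(254, 225, 108), (254, 223, 111), (253, 185, 37), (254, 217, 35), (254, 215, 34), (254, 211, 31), (254, 218, 108), (254, 218, 110)]
298 [(253, 198, 94), (252, 193, 93), (252, 174, 63), (254, 215, 29), (254, 215, 29), (254, 214, 30), (252, 193, 93), (252, 192, 93)]
306 [(151, 151, 149), (150, 151, 146), (151, 150, 141), (229, 156, 96), (176, 152, 133), (158, 146, 137), (149, 148, 144), (144, 143, 140)]
[[0.5771 0.3212 0.1   ]
 [0.5861 0.3218 0.1   ]
 [0.5897 0.2965 0.1   ]
 [0.5804 0.2959 0.1   ]] [0.5833 0.3089 0.1   ]
0.02550103339731302 0.1328295693270481
0.025504160691921164 0.1412996222386934
```

Call:
{"method": "drive_tool", "body": {
  "steps": [35,-22,-40,0,0,35,-22,-40,0,0,35,-22,-40,0,0,35,-22,-40,0,0,35,-22,-40,0,0]
}}

```text
clock: 2.33
position: [0.4691, 0.1674, 0.2455]
tool_rot: [-1.57, -0.0, 0.001]
force: [1.0, -0.2, 1.6]
grip_width: 0.0351
```

Call:
{"method": "drive_tool", "body": {
  "steps": [35,0,-35,0,0,35,0,-10,0,0,35,0,0,0,0,35,0,0,0,0,35,0,0,0,0]
}}

```text
clock: 2.75
position: [0.4707, 0.1256, 0.2454]
tool_rot: [-1.57, -0.0, 0.002]
force: [0.2, -0.3, -0.8]
grip_width: 0.0348
```

```bash
python3 - <<'E'
from h import *
np.set_printoptions(precision=4,suppress=True)
f=np.load('w1.npy',allow_pickle=True).item();g=np.load('w2.npy',allow_pickle=True).item()
print(tri(ray(f,361.3,203.2),ray(g,336.5,287.6)))
f=grab('wrist'); np.save('w3.npy',f,allow_pickle=True); print(f['xyz'],f['orientation'],monitor.observe()['position'])
c=proj(f,(.462,.07,.03)); print(c); u,v=int(c[0])-80,max(0,int(c[1])-75)
a=cv2.resize(f['frame'][v:v+150,u:u+160],None,fx=4,fy=4,interpolation=2); print(u,v); cv2.imwrite('pics/c4.png',a[:,:,::-1])
E
```

```text
(array([0.5832, 0.309 , 0.0997]), [np.float64(7.194151201119653e-06), np.float64(7.194151201192492e-06)])
[0.4711 0.1925 0.3748] [ 2.8773 -0.0003  0.0021] [0.4706 0.1258 0.2452]
[307.9254 270.3296]
227 195
```

View pics/c4.png

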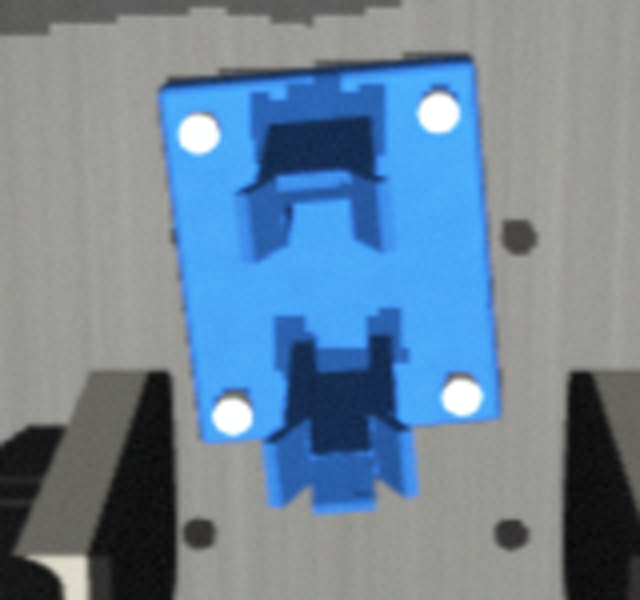

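The crop shows the holder square-on, turned about 5°. Its white screws are at crop (199,133), (439,112), (462,397) and (232,415), and the slot runs between the two posts. I'll take a second view to triangulate the screws.

Call:
{"method": "drive_tool", "body": {
  "steps": [35,30,20,0,0,35,0,20,0,1.5,35,0,0,0,1.5,35,0,0,0,1.5,35,0,0,0,1.5]
}}

```text
clock: 3.22
position: [0.5003, 0.165, 0.245]
tool_rot: [-1.571, 0.001, 0.109]
force: [0.0, -0.1, -0.5]
grip_width: 0.0349
```

```bash
python3 - <<'E'
from h import *
np.set_printoptions(precision=4,suppress=True)
f=np.load('w3.npy',allow_pickle=True).item(); g=grab('wrist'); np.save('w4.npy',g,allow_pickle=True)
print(monitor.observe()['position'],monitor.observe()['tool_rot'])
def screws(q):
    h=cv2.cvtColor(q['frame'],cv2.COLOR_RGB2HSV); m=cv2.inRange(h,(0,0,200),(180,60,255))
    c=proj(q,(.462,.07,.01)); n,l,s,cc=cv2.connectedComponentsWithStats(m)
    return [cc[i] for i in range(1,n) if 25<s[i,4]<200 and np.linalg.norm(cc[i]-c)<70]
A=screws(f);B=screws(g);print(A,B)
P=[]
for a in A:
    best=min(((tri(ray(f,*a),ray(g,*b))) for b in B),key=lambda r:r[1][0]+abs(r[0][2]-.01)); print(best); P.append(best[0])
P=np.array(P);print(P.mean(0))
A=np.array(A); Q=np.array([onz(f,*a,.011) for a in A]); print(Q,Q.mean(0))
r=cv2.minAreaRect((Q[:,:2]*1000).astype(np.float32));print(r)
C=np.array([(160,88),(472,60),(500,417),(203,442)])/4+[227,195]
K=np.array([onz(f,*p,.01) for p in C]);print(K,K.mean(0))
for a,b in((0,1),(3,2),(0,3),(1,2)): d=K[b]-K[a]; print(np.linalg.norm(d),np.arctan2(d[1],d[0]))
E
```

```text
[0.5003 0.1646 0.2451] [-1.5712  0.0004  0.1104]
[array([336.2933, 222.84  ]), array([276.3289, 227.8816]), array([342.    , 293.8806]), array([284.6418, 298.5672])] [array([236.7361, 262.9444]), array([295.6761, 263.9577]), array([295.4355, 331.7581]), array([244.4615, 339.4462])]
(array([0.4863, 0.1085, 0.0163]), [np.float64(3.6892132666911736e-05), np.float64(3.689213266704599e-05)])
(array([0.4346, 0.1043, 0.0176]), [np.float64(2.2494214795184608e-05), np.float64(2.249421479516327e-05)])
(array([0.4923, 0.0427, 0.0162]), [np.float64(8.902614946588704e-06), np.float64(8.90261494661101e-06)])
(array([0.4476, 0.054 , 0.0568]), [np.float64(0.003979952241156538), np.float64(0.003979952241156634)])
[0.4652 0.0774 0.0267]
[[0.4865 0.1073 0.011 ]
 [0.4339 0.1026 0.011 ]
 [0.4926 0.0405 0.011 ]
 [0.44   0.0358 0.011 ]] [0.4633 0.0715 0.011 ]
((463.2742614746094, 71.55227661132812), (52.8361930847168, 67.15198516845703), 5.152252674102783)
[[0.4259 0.1122 0.01  ]
 [0.494  0.1185 0.01  ]
 [0.502  0.0348 0.01  ]
 [0.4334 0.0284 0.01  ]] [0.4638 0.0735 0.01  ]
0.06837619110555528 0.0932725420452792
0.06887677047688072 0.09263039900346595
0.08408900498209003 -1.4820108428055818
0.08413247749221874 -1.476058782916907
```

```bash
python3 - <<'E'
from h import *
np.set_printoptions(precision=1,suppress=True)
f=np.load('w3.npy',allow_pickle=True).item(); y=.091; ex=np.array([np.cos(y),np.sin(y),0]);ey=np.array([-np.sin(y),np.cos(y),0]);o=np.array([.4635,.0733,0])
for l in((-6.25,-26.5,55),(6.25,-26.5,55),(-6.25,26.5,55),(6.25,26.5,55),(-6.25,-26.5,10),(6.25,-26.5,10),(-6.25,26.5,10),(6.25,26.5,10),(-10,26.5,65),(10,26.5,65)):
    p=o+ex*l[0]/1e3+ey*l[1]/1e3+[0,0,l[2]/1e3]; print(l,(proj(f,p)-[227,195])*4)
E
```

```text
(-6.25, -26.5, 55) [309.8 452.6]
(6.25, -26.5, 55) [371.1 447.6]
(-6.25, 26.5, 55) [283.3 203.2]
(6.25, 26.5, 55) [347.1 197.7]
(-6.25, -26.5, 10) [316.2 369.7]
(6.25, -26.5, 10) [370.7 365.2]
(-6.25, 26.5, 10) [293. 146.]
(6.25, 26.5, 10) [349.4 141.1]
(-10, 26.5, 65) [261.1 219.7]
(10, 26.5, 65) [366.2 210.7]
```

Call:
{"method": "drive_tool", "body": {
  "steps": [35,20,35,0,0.4,35,20,35,0,0.4,35,20,35,0,0,35,15,29,0,0,35,8,10,0,0]
}}

```text
clock: 3.68
position: [0.5839, 0.3131, 0.2446]
tool_rot: [-1.57, 0.0, 0.123]
force: [-0.3, -0.1, -0.2]
grip_width: 0.0353
```

Call:
{"method": "drive_tool", "body": {
  "steps": [35,0,0,-30,0,35,0,0,-20,0,35,0,0,0,0,35,0,0,0,0,35,0,0,0,0]
}}

```text
clock: 4.1
position: [0.5841, 0.3085, 0.1968]
tool_rot: [-1.57, -0.001, 0.119]
force: [0.4, 0.0, 0.6]
grip_width: 0.035
```

Call:
{"method": "drive_tool", "body": {
  "steps": [35,-0.8,0.5,-35,0,35,0,0,-35,0,35,0,0,-30,0,35,0,0,-13,0,35,0,0,0,0]
}}

```text
clock: 4.52
position: [0.5821, 0.3088, 0.0809]
tool_rot: [-1.572, 0.002, 0.12]
force: [-0.5, 0.3, 0.0]
grip_width: 0.035
```

Call:
{"method": "drive_tool", "body": {
  "steps": [35,0,0,0,0,0,0,0,0,0,0,0,0,0,0,0,0,0,0,0,0,0,0,0,0],
  "grip_force": 40
}}

```text
clock: 4.93
position: [0.5839, 0.3098, 0.0845]
tool_rot: [-1.569, -0.003, 0.12]
force: [-1.1, -0.2, 8.8]
grip_width: 0.009
```

Call:
{"method": "drive_tool", "body": {
  "steps": [0,0,0,0,0,0,0,0,0,0,0,0,0,0,0,0,0,0,0,0,0,0,0,0,0]
}}

```text
clock: 5.35
position: [0.5838, 0.3097, 0.0845]
tool_rot: [-1.569, -0.003, 0.12]
force: [-0.4, -0.8, 8.6]
grip_width: 0.0094
```

Call:
{"method": "drive_tool", "body": {
  "steps": [0,0,0,10,0,0,0,0,20,0,0,0,0,25,0,0,0,0,25,0,0,0,0,10,0]
}}

```text
clock: 5.77
position: [0.584, 0.3097, 0.1771]
tool_rot: [-1.569, -0.004, 0.12]
force: [0.0, -0.5, -0.2]
grip_width: 0.0094
```

Call:
{"method": "drive_tool", "body": {
  "steps": [0,-15,-32,0,-0.4,0,-15,-32,0,-0.4,0,-15,-32,0,-0.4,0,-15,-32,0,-0.4,0,-15,-32,0,0]
}}

```text
clock: 6.18
position: [0.5069, 0.1479, 0.1731]
tool_rot: [-1.57, -0.001, 0.092]
force: [1.9, -0.4, -1.3]
grip_width: 0.009
```

Call:
{"method": "drive_tool", "body": {
  "steps": [0,-15,-30,0,0,0,-15,-30,0,0,0,-10,-10,0,0,0,0,0,0,0,0,0,0,0,0]
}}

```text
clock: 6.6
position: [0.4679, 0.0789, 0.1732]
tool_rot: [-1.57, -0.001, 0.091]
force: [0.1, 0.6, -0.3]
grip_width: 0.0092
```

```bash
python3 - <<'E'
from h import *
s=monitor.observe(); print(s['position'],s['tool_rot'],s['grip_width'],s['force'])
w=grab('wrist');t=grab('top');sc=grab('scene')
print(proj(t,(.46,.07,.05)),proj(sc,(.46,.07,.05)))
c=np.zeros((480,800,3),np.uint8); c[:,:440]=w['frame'][:,100:540]
c[:240,440:]=cv2.resize(sc['frame'][200:320,340:520],(360,240)); c[240:,440:]=cv2.resize(t['frame'][210:330,160:340],(360,240))
cv2.imwrite('pics/c5.png',c[:,:,::-1]); np.save('w5.npy',w,allow_pickle=True)
E
```

```text
[0.46792099 0.07893428 0.17320859] [-1.57011586e+00 -1.29833261e-03  9.10328545e-02] 0.009226479169188229 [ 0.09642798  0.5579904  -0.2912023 ]
[278.86932304 288.41844753] [374.21444928 238.157192  ]
```

View pics/c5.png

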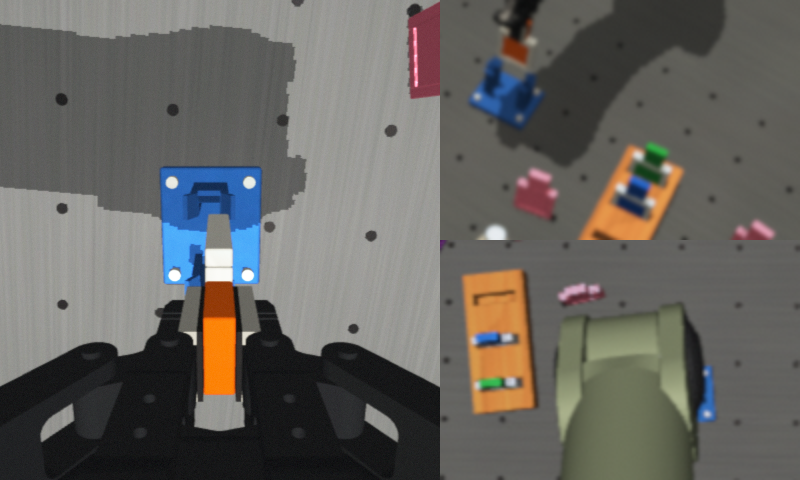

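The filter is held square and upright and is in line with the holder, and the other filters are undisturbed. Next I'll centre it over the slot.

Call:
{"method": "drive_tool", "body": {
  "steps": [0,-4.4,-5,0,0,0,0,0,-15,0,0,0,0,-5,0,0,0,0,0,0,0,0,0,0,0]
}}

```text
clock: 7.17
position: [0.4632, 0.0742, 0.1522]
tool_rot: [-1.571, 0.001, 0.092]
force: [0.7, 0.6, 0.0]
grip_width: 0.0092
```

Call:
{"method": "drive_tool", "body": {
  "steps": [0,0,0,0,0,0,0,0,0,0,0,0,0,-5,0,0,0,0,-5,0,0,0,0,-5,0]
}}

```text
clock: 7.58
position: [0.4634, 0.0743, 0.1369]
tool_rot: [-1.571, -0.0, 0.092]
force: [-0.3, 0.2, -0.5]
grip_width: 0.0096
```

Bottom is now at about z=0.062, with no contact. I'll go on down gently.

Call:
{"method": "drive_tool", "body": {
  "steps": [0,0,0,-4,0,0,0,0,-4,0,0,0,0,-4,0,0,0,0,-4,0,0,0,0,-4,0]
}}

```text
clock: 8.0
position: [0.4634, 0.0742, 0.1169]
tool_rot: [-1.571, 0.0, 0.092]
force: [-0.1, -0.4, -0.6]
grip_width: 0.0094
```

Call:
{"method": "drive_tool", "body": {
  "steps": [0,0,0,-4,0,0,0,0,-4,0,0,0,0,-4,0,0,0,0,-4,0,0,0,0,0,0]
}}

```text
clock: 8.42
position: [0.4631, 0.0742, 0.1006]
tool_rot: [-1.571, 0.001, 0.092]
force: [-0.0, -0.1, -0.9]
grip_width: 0.0096
```

Call:
{"method": "drive_tool", "body": {
  "steps": [0,0,0,-4,0,0,0,0,-4,0,0,0,0,-4,0,0,0,0,-3,0,0,0,0,0,0]
}}

```text
clock: 8.83
position: [0.4631, 0.0742, 0.0857]
tool_rot: [-1.571, 0.001, 0.092]
force: [0.4, -0.6, -1.0]
grip_width: 0.0094
```

Call:
{"method": "drive_tool", "body": {
  "steps": [0,0,0,-1,0,0,0,0,-0.5,0,0,0,0,0,0,0,0,0,0,0,0,0,0,0,0]
}}

```text
clock: 9.25
position: [0.4634, 0.0742, 0.0849]
tool_rot: [-1.571, -0.0, 0.092]
force: [-0.1, 0.9, -1.0]
grip_width: 0.0098
```

Call:
{"method": "drive_tool", "body": {
  "steps": [0,0,0,-1,0,0,0,0,-1,0,0,0,0,0,0,0,0,0,0,0,0,0,0,0,0]
}}

```text
clock: 9.67
position: [0.464, 0.0743, 0.0841]
tool_rot: [-1.57, -0.002, 0.092]
force: [-5.8, -1.0, 38.2]
grip_width: 0.0094
```

Call:
{"method": "drive_tool", "body": {
  "steps": [20,0,0,0,0,25,0,0,0,0,30,0,0,0,0,30,0,0,0,0,30,0,0,0,0]
}}

```text
clock: 10.08
position: [0.4633, 0.0742, 0.0827]
tool_rot: [-1.571, 0.0, 0.092]
force: [0.5, -0.9, 0.3]
grip_width: 0.0299
```

Call:
{"method": "drive_tool", "body": {
  "steps": [30,0,0,10,0,30,0,0,30,0,30,0,0,40,0,30,0,0,40,0,30,0,0,20,0]
}}

```text
clock: 10.5
position: [0.4641, 0.074, 0.2273]
tool_rot: [-1.57, -0.004, 0.091]
force: [0.5, 0.0, -0.2]
grip_width: 0.03
```

Call:
{"method": "drive_tool", "body": {
  "steps": [30,5,40,0,0,30,0,0,0,0,30,0,0,0,0,30,0,0,0,0,30,0,0,0,0]
}}

```text
clock: 10.92
position: [0.4681, 0.1134, 0.2229]
tool_rot: [-1.571, 0.0, 0.091]
force: [0.2, -0.6, -0.4]
grip_width: 0.0297
```

```bash
python3 - <<'E'
from h import *
np.set_printoptions(precision=4,suppress=True)
s=monitor.observe(); print(s['clock'],s['position'])
w=grab('wrist');sc=grab('scene');np.save('w6.npy',w,allow_pickle=True);np.save('s6.npy',sc,allow_pickle=True)
u,v=proj(w,(.4635,.0733,.1)); print(u,v)
for lo in ((5,215,200),): 
    for b in amber(w,(int(u)-50,int(v)-50,int(u)+50,int(v)+50),lo,(25,255,255)): print(b, onz(w,*b[1][0],.1))
c=np.zeros((480,800,3),np.uint8); c[:,:440]=w['frame'][:,100:540]
c[:300,440:]=cv2.resize(sc['frame'][205:280,330:420],(360,300),interpolation=2)
cv2.imwrite('pics/c6.png',c[:,:,::-1])
E
```

```text
10.9167 [0.4681 0.1134 0.2229]
305.0346574304927 295.17956414797277
(np.int32(257), ((305.5, 294.0), (36.0, 15.0), 90.0)) [0.4637 0.0741 0.1   ]
```

View pics/c6.png

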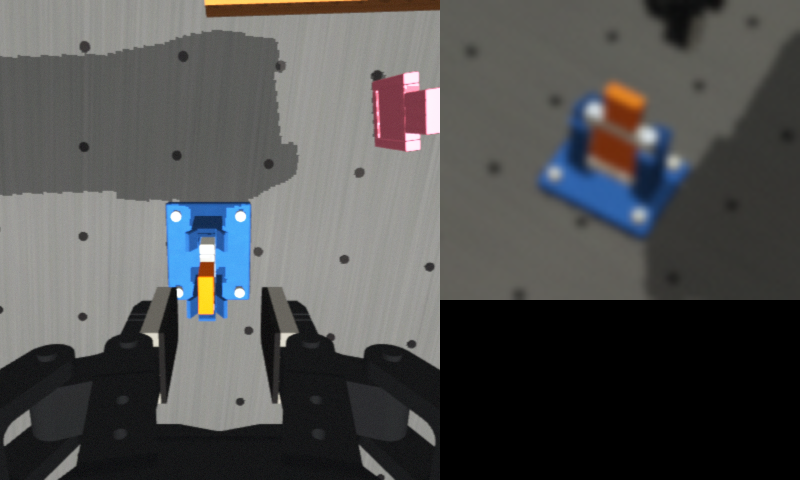

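The filter stands home. The press-down ended on a hard stop (38 N), the tab is where it should be, and the fingers are clear. Now to the mirror.

Call:
{"method": "drive_tool", "body": {
  "steps": [35,0,-20,20,0,35,0,-36,15,1,35,0,-38,10,1,35,0,-38,10,1,35,0,-38,0,1]
}}

```text
clock: 11.43
position: [0.4684, -0.0581, 0.2795]
tool_rot: [-1.571, -0.002, 0.162]
force: [0.9, -0.7, 0.0]
grip_width: 0.0346
```

Call:
{"method": "drive_tool", "body": {
  "steps": [35,0,-38,0,1,35,0,-38,0,1,35,0,-38,0,0,35,0,-20,0,0,35,0,0,0,0]
}}

```text
clock: 11.85
position: [0.4671, -0.1949, 0.2778]
tool_rot: [-1.572, 0.001, 0.19]
force: [-0.3, 0.4, -0.5]
grip_width: 0.0353
```

```bash
python3 - <<'E'
from h import *
np.set_printoptions(precision=4,suppress=True)
s=monitor.observe(); print(s['clock'],s['position'],s['tool_rot'],s['qpos'])
w=grab('wrist');np.save('w7.npy',w,allow_pickle=True); print(proj(w,(.4505,-.2751,.07)),proj(w,(.5046,-.3586,.163)))
E
```

```text
11.85 [ 0.4671 -0.1949  0.2778] [-1.5724  0.0007  0.1903] [-0.0555  0.3151  0.4229  1.886  -0.1525  0.9719  0.6255]
[281.261  294.9856] [326.4263 470.5329]
```

View pics/raw_wrist.png

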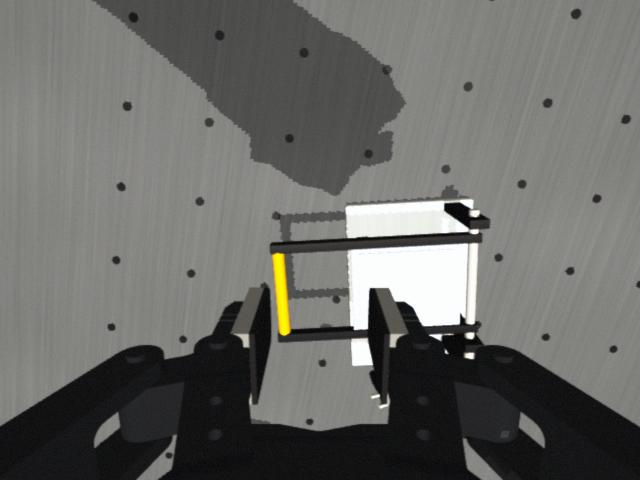

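Call:
{"method": "drive_tool", "body": {
  "steps": [35,30,-20,0,0,35,20,-30,0,0,35,0,0,0,0,35,0,0,0,0,35,0,0,0,0]
}}

```text
clock: 12.32
position: [0.518, -0.239, 0.2774]
tool_rot: [-1.57, 0.001, 0.197]
force: [0.3, 1.4, 0.6]
grip_width: 0.0349
```

```bash
python3 - <<'E'
from h import *
np.set_printoptions(precision=4,suppress=True)
w=np.load('w7.npy',allow_pickle=True).item(); v=grab('wrist');np.save('w8.npy',v,allow_pickle=True)
print(monitor.observe()['position'])
def bl(f,rng):
    h=cv2.cvtColor(f['frame'],cv2.COLOR_RGB2HSV); m=sum(cv2.inRange(h,a,b) for a,b in rng)
    n,l,s,c=cv2.connectedComponentsWithStats(m)
    return [(int(s[i,4]),cv2.minAreaRect(np.argwhere(l==i)[:,::-1].astype(np.float32)),cv2.boundingRect((l==i).astype(np.uint8)),l==i) for i in range(1,n) if s[i,4]>80]
for f in(w,v):
    for b in bl(f,[((20,140,90),(34,255,255))]): print('yel',b[:3],cv2.boxPoints(b[1]).round(1).tolist())
    for b in bl(f,[((0,170,80),(4,255,255)),((176,170,80),(180,255,255))]): 
        print('red',b[:3])
        d=cv2.distanceTransform(b[3].astype(np.uint8),cv2.DIST_L2,5); p=np.argwhere(d>d.max()-0.5)[:,::-1]; print('  inscribed',p.mean(0),d.max())
E
```

```text
[ 0.5179 -0.2387  0.2776]
yel (951, ((281.22607421875, 293.84991455078125), (82.64464569091797, 12.084831237792969), 85.03025817871094), (272, 253, 19, 83)) [[271.6000061035156, 253.1999969482422], [283.70001220703125, 252.1999969482422], [290.79998779296875, 334.5], [278.79998779296875, 335.5]]
yel (1096, ((228.07838439941406, 232.43650817871094), (89.88705444335938, 12.861787796020508), 83.73651123046875), (218, 188, 22, 90)) [[216.8000030517578, 188.5], [229.60000610351562, 187.10000610351562], [239.39999389648438, 276.3999938964844], [226.60000610351562, 277.79998779296875]]
red (1744, ((306.5023498535156, 384.95404052734375), (26.788070678710938, 128.16905212402344), 59.28717041015625), (250, 361, 119, 64))
  inscribed [264.5 411.5] 11.984499
```

The wrist view shows the bar at (281,294), at right angles to the jaws, with the plate to its right. The ball is hidden there and only partly clear in the next view, so I'll take two more views nearer to it.

Call:
{"method": "drive_tool", "body": {
  "steps": [35,5,-35,5,0,35,5,-35,5,0,35,0,-20,5,0,35,0,0,0,0,35,0,0,0,0]
}}

```text
clock: 12.78
position: [0.5279, -0.3298, 0.293]
tool_rot: [-1.571, -0.0, 0.196]
force: [0.8, 1.2, -0.7]
grip_width: 0.035
```

```bash
cat >> h.py <<'E'
def red(f):
    h=cv2.cvtColor(f['frame'],cv2.COLOR_RGB2HSV); m=cv2.inRange(h,(0,150,60),(6,255,255))|cv2.inRange(h,(174,150,60),(180,255,255))
    n,l,s,c=cv2.connectedComponentsWithStats(m)
    i=1+np.argmax(s[1:,4]); k=(l==i).astype(np.uint8)
    d=cv2.distanceTransform(k,cv2.DIST_L2,5); p=np.argwhere(d>d.max()-0.5)[:,::-1].mean(0); return p,d.max(),cv2.boundingRect(k)
E
python3 - <<'E'
from h import *
v=grab('wrist');np.save('w9.npy',v,allow_pickle=True); print(monitor.observe()['position'],red(v),proj(v,(.5046,-.3586,.163)))
E
```

```text
[ 0.52823655 -0.32875106  0.29283055] (array([274.5, 268.5]), np.float32(13.590698), (261, 235, 137, 48)) [273.43889833 267.8779316 ]
```

Call:
{"method": "drive_tool", "body": {
  "steps": [35,-30,-15,0,0,35,-20,-15,0,0,35,0,0,0,0,35,0,0,0,0,35,0,0,0,0]
}}

```text
clock: 13.25
position: [0.4792, -0.3582, 0.2929]
tool_rot: [-1.57, -0.001, 0.199]
force: [0.6, -0.5, -0.1]
grip_width: 0.0351
```

```bash
python3 - <<'E'
from h import *
np.set_printoptions(precision=4,suppress=True)
v=grab('wrist');np.save('w10.npy',v,allow_pickle=True); print(monitor.observe()['position'],red(v))
L=lambda n:np.load(n+'.npy',allow_pickle=True).item()
w7,w8,w9,T,S=map(L,('w7','w8','w9','top0','scene0'))
bc=tri(ray(w7,281.2,293.85),ray(w8,228.1,232.44));print('bar',bc)
E=[]
for a,b in (((277.6,252.7),(223.2,187.8)),((284.8,335),(233,277.1))): r=tri(ray(w7,*a),ray(w8,*b));print(r);E.append(r[0])
d=E[0]-E[1];print(np.linalg.norm(d),'yaw mirror x',np.arctan2(-d[0],d[1]))
for q in (w7,w8):
    A=[onz(q,*p,.07) for p in ((277.6,252.7),(284.8,335))] if q is w7 else [onz(q,*p,.07) for p in ((223.2,187.8),(233,277.1))]
    d=A[0]-A[1];print('z.07 yaw',np.arctan2(-d[0],d[1]),(A[0]+A[1])/2,np.linalg.norm(d))
ball=tri(ray(w9,*red(w9)[0]),ray(v,*red(v)[0]));print('ball',ball)
print('top/scene masks',red(T),red(S),proj(T,ball[0]),proj(S,ball[0]))
E
```

```text
[ 0.4794 -0.3582  0.2928] (array([360.5, 240.5]), np.float32(13.784498), (347, 209, 133, 46))
bar (array([ 0.4505, -0.2716,  0.0753]), [np.float64(0.00020729533915498217), np.float64(0.00020729533915490186)])
(array([ 0.4416, -0.2368,  0.075 ]), [np.float64(0.00020302272665162315), np.float64(0.00020302272665166467)])
(array([ 0.4598, -0.3087,  0.0751]), [np.float64(0.0001881854617406107), np.float64(0.0001881854617405673)])
0.07417034027461539 yaw mirror x 0.24835063052030149
z.07 yaw 0.24837999055140156 [ 0.4505 -0.2751  0.07  ] 0.07536260185809228
z.07 yaw 0.24781643976218873 [ 0.45   -0.2741  0.07  ] 0.07532951161899526
ball (array([ 0.5056, -0.3563,  0.1701]), [np.float64(1.6338909066160922e-05), np.float64(1.633890906613237e-05)])
top/scene masks (array([463.5, 269. ]), np.float32(3.5969), (448, 237, 20, 36)) (array([241.5 , 150.25]), np.float32(3.0), (234, 146, 11, 27)) [462.8288 268.9769] [242.2245 148.6253]
```

Call:
{"method": "drive_tool", "body": {
  "steps": [35,-10,30,0,1.4,35,-10,30,0,1.4,35,-9,25,0,0,35,0,0,-20,0,35,0,0,0,0]
}}

```text
clock: 13.72
position: [0.4494, -0.2719, 0.271]
tool_rot: [-1.569, 0.001, 0.25]
force: [0.5, -0.4, -0.4]
grip_width: 0.0346
```

Call:
{"method": "drive_tool", "body": {
  "steps": [35,0,0,-35,0,35,0,0,-35,0,35,0,0,-35,0,35,0,0,0,0,35,0,0,0,0]
}}

```text
clock: 14.13
position: [0.4492, -0.2748, 0.1676]
tool_rot: [-1.569, 0.003, 0.246]
force: [-1.0, -0.2, 1.6]
grip_width: 0.0352
```

```bash
python3 - <<'E'
from h import *
s=monitor.observe(); print(s['clock'],s['position'],s['tool_rot'])
w=grab('wrist')
cv2.imwrite('pics/c7.png',w['frame'][:,:,::-1]); print(proj(w,(.4505,-.2735,.0705)),proj(w,s['position']))
E
```

```text
14.1333 [ 0.44919911 -0.27483688  0.16759546] [-1.56939196  0.00250038  0.24560824]
[320.8294539  245.47850088] [316.55409514 329.38177398]
```

View pics/c7.png

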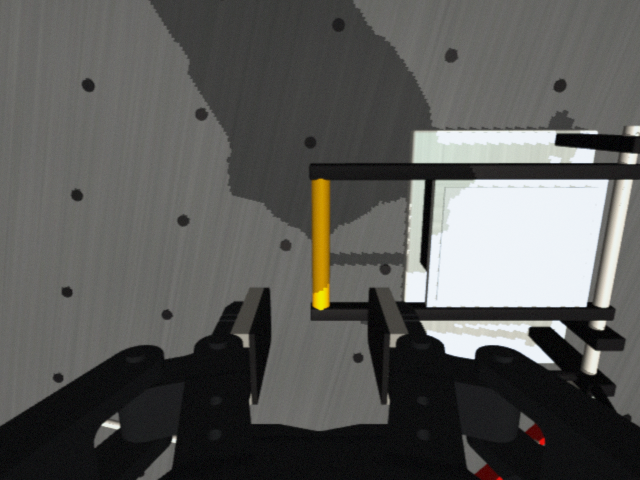

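The bar sits between the jaws at (320,245), within 1 px of the prediction. I'll descend and close.

Call:
{"method": "drive_tool", "body": {
  "steps": [35,1.2,0.8,-30,0,35,0,0,-30,0,35,0,0,-30,0,35,0,0,-11,0,35,0,0,0,0]
}}

```text
clock: 14.6
position: [0.4507, -0.2741, 0.0667]
tool_rot: [-1.57, 0.001, 0.246]
force: [0.0, 0.1, 0.2]
grip_width: 0.0348
```

Call:
{"method": "drive_tool", "body": {
  "steps": [20,0,0,0,0,0,0,0,0,0,0,0,0,0,0,0,0,0,0,0,0,0,0,0,0],
  "grip_force": 25
}}

```text
clock: 15.02
position: [0.4501, -0.275, 0.0688]
tool_rot: [-1.572, -0.0, 0.245]
force: [-9.6, -3.5, 9.3]
grip_width: 0.0088
```

Call:
{"method": "drive_tool", "body": {
  "steps": [0,0,0,0,0,0,0,0,0,0,0,0,0,0,0,0,0,0,0,0,0,0,0,0,0]
}}

```text
clock: 15.43
position: [0.4501, -0.275, 0.0688]
tool_rot: [-1.572, -0.0, 0.245]
force: [-9.6, -2.8, 9.0]
grip_width: 0.0087
```

Call:
{"method": "drive_tool", "body": {
  "steps": [0,0.3,0.1,10.5,0,0,1.0,0.2,10.5,0,0,1.7,0.4,10.4,0,0,2.3,0.6,10.3,0,0,3.0,0.8,10.1,0]
}}

```text
clock: 15.85
position: [0.4579, -0.273, 0.1209]
tool_rot: [-1.572, 0.0, 0.244]
force: [-7.5, -4.7, 0.2]
grip_width: 0.0087
```

Call:
{"method": "drive_tool", "body": {
  "steps": [0,3.6,0.9,9.9,0,0,4.2,1.1,9.6,0,0,4.8,1.2,9.3,0,0,5.4,1.4,8.9,0,0,6.1,1.5,8.6,0]
}}

```text
clock: 16.27
position: [0.4808, -0.2673, 0.1674]
tool_rot: [-1.571, 0.002, 0.244]
force: [-17.0, -5.2, 8.9]
grip_width: 0.0087
```

Call:
{"method": "drive_tool", "body": {
  "steps": [0,0,0,0,0,0,0,0,0,0,0,0,0,0,0,0,0,0,0,0,0,0,0,0,0]
}}

```text
clock: 16.68
position: [0.4806, -0.2674, 0.167]
tool_rot: [-1.571, 0.002, 0.244]
force: [-18.7, -4.5, 12.7]
grip_width: 0.0088
```

```bash
python3 - <<'E'
from h import *
np.set_printoptions(precision=4,suppress=True)
s=monitor.observe(); print(s['clock'],s['position'],s['tool_rot'],s['force'],s['grip_width'])
w=grab('wrist');sc=grab('scene');t=grab('top')
S=np.load('scene0.npy',allow_pickle=True).item()
print(red(w),red(sc)[0],red(S)[0],red(t)[0])
c=np.zeros((480,800,3),np.uint8); c[:,:440]=w['frame'][:,150:590]
c[:,440:]=cv2.resize(sc['frame'][120:248,210:306],(360,480),interpolation=2); cv2.imwrite('pics/c8.png',c[:,:,::-1])
np.save('w11.npy',w,allow_pickle=True);np.save('s11.npy',sc,allow_pickle=True);np.save('t11.npy',t,allow_pickle=True)
E
```

```text
16.6833 [ 0.4806 -0.2674  0.167 ] [-1.5713  0.0021  0.2436] [-18.7062  -4.4856  12.6967] 0.00876350417280836
(array([485.4, 425.8]), np.float32(7.0), (473, 417, 25, 21)) [241.5  150.25] [241.5  150.25] [443.     224.3333]
```

View pics/c8.png

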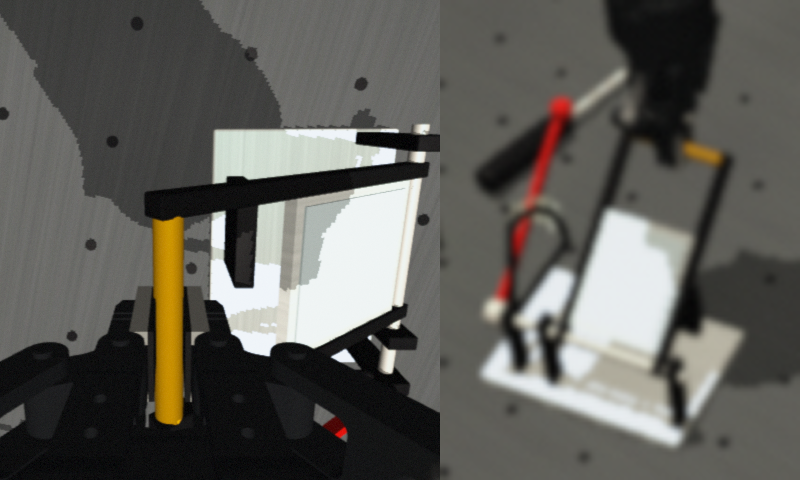

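The mirror is raised and the ball hasn't moved (scene mask unchanged at (241.5,150.2)). I'll check the bar's height against the ball's from the same pairs of views.

```bash
python3 - <<'E'
from h import *
np.set_printoptions(precision=4,suppress=True)
L=lambda n:np.load(n+'.npy',allow_pickle=True).item()
w,s,t,w9,w10,S,T=map(L,('w11','s11','t11','w9','w10','scene0','top0'))
def yel(f,roi):
    h=cv2.cvtColor(f['frame'],cv2.COLOR_RGB2HSV); m=cv2.inRange(h,(15,130,80),(34,255,255)); k=np.zeros_like(m); x0,y0,x1,y1=roi;k[y0:y1,x0:x1]=1;m*=k
    n,l,st,c=cv2.connectedComponentsWithStats(m); i=1+np.argmax(st[1:,4]); q=np.argwhere(l==i)[:,::-1].astype(np.float32)
    vx,vy,x,y=cv2.fitLine(q,cv2.DIST_L2,0,.01,.01).ravel(); d=np.array([vx,vy]);o=np.array([x,y]); pr=(q-o)@d
    return o+d*pr.min(),o+d*pr.max(),len(q)
a=yel(w,(250,180,400,460));b=yel(s,(260,140,310,180));print(a,b)
ua=min(a[:2],key=lambda p:p[1]);ub=max(b[:2],key=lambda p:p[0])
r=tri(ray(w,*ua),ray(s,*ub));print('bar end',r)
R9,R10,RS=red(w9)[0],red(w10)[0],red(S)[0]
for n,x in(('w9+S',tri(ray(w9,*R9),ray(S,*RS))),('w10+S',tri(ray(w10,*R10),ray(S,*RS))),('all',tri(ray(w9,*R9),ray(w10,*R10),ray(S,*RS),ray(T,463.5,269)))): print(n,x)
# prolonged scene bar line vs ball: plane through camera & bar line; signed distance of ball, in hinge-plane
e=np.array([np.cos(.247),np.sin(.247),0]);n=np.array([-e[1],e[0],0]); 
B=tri(ray(w9,*R9),ray(w10,*R10),ray(S,*RS))[0]
hp=np.array([.4503,-.2742,.07])+.16*e
for nm,p in(('ball',B),('end',r[0])):
    q=p-hp; print(nm,'x',q@e,'n',q@n,'z',q[2],'theta',np.arctan2(q[2],-q@e),'rad',np.hypot(q[2],q@e))
for th in(.6,.64,.68,.72):
    for lat in(.036,): p=hp+n*lat-e*.16*np.cos(th)+np.array([0,0,.16*np.sin(th)]); print(th,'bar end w,s',proj(w,p),proj(s,p))
    p=hp-n*.095-e*.16*np.cos(th)+np.array([0,0,.16*np.sin(th)]); print('   ball w9,w10,S,T',proj(w9,p)-R9,proj(w10,p)-R10,proj(S,p)-RS,proj(T,p)-[463.5,269])
E
```

```text
(array([318.0355, 216.0449], dtype=float32), array([319.0777, 424.0397], dtype=float32), 5880) (array([274.7378, 158.6592], dtype=float32), array([284.2253, 162.4336], dtype=float32), 39)
bar end (array([ 0.4721, -0.2306,  0.1659]), [np.float64(0.0007053733044792873), np.float64(0.0007053733044793646)])
w9+S (array([ 0.5056, -0.3599,  0.1616]), [np.float64(0.0005187004045562069), np.float64(0.0005187004045561258)])
w10+S (array([ 0.5069, -0.3584,  0.1635]), [np.float64(0.0004520105840474773), np.float64(0.0004520105840474567)])
all (array([ 0.5062, -0.359 ,  0.1629]), [np.float64(0.000871063438375804), np.float64(0.0009721330700445206), np.float64(0.0005872350805067518), np.float64(0.0004635431862217552)])
ball x -0.12635115092587323 n -0.09560257777031166 z 0.09314459924868354 theta 0.6352511189000885 rad 0.15697302223468418
end x -0.12815498365537248 n 0.036954846640952395 z 0.09591891227023139 theta 0.6425149460807834 rad 0.16007541212445192
0.6 bar end w,s [306.7871 217.3594] [284.8898 162.8973]
   ball w9,w10,S,T [-6.9152 -1.8406] [-10.2271  -0.9076] [ 1.5271 -0.5586] [-0.1818  2.453 ]
0.64 bar end w,s [318.1233 220.9203] [284.1995 162.4441]
   ball w9,w10,S,T [-2.039   0.5596] [-3.6837  1.0313] [ 0.667  -1.0604] [-0.0989  0.7288]
0.68 bar end w,s [331.0103 224.6394] [283.4736 162.0759]
   ball w9,w10,S,T [3.3737 2.9525] [3.4228 2.9613] [-0.2291 -1.4792] [-0.0536 -1.0907]
0.72 bar end w,s [345.5621 228.5154] [282.7129 161.7946]
   ball w9,w10,S,T [9.3349 5.3296] [11.1006  4.8752] [-1.1602 -1.8133] [-0.0465 -3.0028]
```

Bar reads about 0.64 rad and ball about 0.655 rad. A small nudge closes that gap and eases the ~23 N radial strain.

Call:
{"method": "drive_tool", "body": {
  "steps": [0,-0.3,0,1.3,0,0,-0.2,0,1.2,0,0,0,0,0,0,0,0,0,0,0,0,0,0,0,0]
}}

```text
clock: 17.25
position: [0.482, -0.2669, 0.1692]
tool_rot: [-1.572, -0.001, 0.245]
force: [-7.2, -6.6, 4.0]
grip_width: 0.0085
```

Call:
{"method": "drive_tool", "body": {
  "steps": [0,0,0,0,0,0,0,0,0,0,0,0,0,0,0,0,0,0,0,0,0,0,0,0,0]
}}

```text
clock: 17.67
position: [0.482, -0.267, 0.1692]
tool_rot: [-1.572, -0.0, 0.245]
force: [-6.6, -5.4, 4.3]
grip_width: 0.0088
```

```bash
python3 - <<'E'
from h import *
np.set_printoptions(precision=4,suppress=True)
s=monitor.observe(); print(s['clock'],s['position'],s['force'],s['grip_width'])
w=grab('wrist');sc=grab('scene'); h=cv2.cvtColor(w['frame'],cv2.COLOR_RGB2HSV); m=cv2.inRange(h,(15,130,80),(34,255,255)); q=np.argwhere(m[:,250:400])[:,::-1]; top=q[q[:,1]<q[:,1].min()+6].mean(0)+[250,0]; print('bar top end',top)
e=np.array([np.cos(.247),np.sin(.247),0]);n=np.array([-e[1],e[0],0]);hp=np.array([.4503,-.2742,.07])+.16*e
for th in(.62,.64,.66,.68): print(th,proj(w,hp+n*.035-e*.16*np.cos(th)+np.array([0,0,.16*np.sin(th)])))
print(red(sc)[0])
for b in amber(sc,(360,215,400,260),(5,180,120),(20,255,255),8): print(b,proj(sc,(.4635,.0735,.1)))
s6=np.load('s6.npy',allow_pickle=True).item(); print(np.abs(sc['frame'][215:270,350:400].astype(int)-s6['frame'][215:270,350:400]).mean())
E
```

```text
17.6667 [ 0.482  -0.267   0.1692] [-6.6211 -5.399   4.3489] 0.008766762575335959
bar top end [321.3838 219.6061]
0.62 [308.0674 220.7842]
0.64 [313.7646 222.5956]
0.66 [319.8371 224.4456]
0.68 [326.2981 226.3339]
[241.2857 150.1429]
(np.int32(44), ((376.0, 230.0), (6.0, 8.0), 90.0)) [376.2406 228.5225]
7.08230303030303
```

```bash
python3 -c "
from workcell import workorder; print(workorder.job_done())"
```

```text
the job is handed in; nothing more can be done
None
```

I moved the amber filter from the rack into the blue holder and let it go. I then lifted the mirror by its yellow bar and handed the job in at about 17.7 s, with the gripper still holding the bar. The hand-in gave no verdict.

**Filter:** In the last look after release, the tab sat within about 1 mm of the holder centre I had measured. The downward push had ended on a hard stop at 38 N, just under the 40 N limit. I didn't measure the filter's seated height separately after release.

**Mirror:** The bar reads about 0.66 rad and the ball 0.655–0.66 rad, against a tolerance of 0.07 rad. The grip is steady, with about 9 N measured on the tool.

**Disagreements:**
- **Ball height:** it came out at 162–170 mm depending on which views I paired. Reading the angle from single pictures put the ball at 0.655–0.66 rad, and the combined views gave 0.635, still within tolerance.
- **Bar height at the start:** the wrist views gave 75 mm, against 71 mm from the other cameras and 70 mm in the task text.

**Other objects:** The pointer ball stayed within 0.3 pixel of its starting position in the scene camera. The green and blue filters looked undisturbed while I carried the amber one, but I didn't check the other loose items again at the end.

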